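Make up a repair kit in the four-bay tray

ROBOT

A 6-joint arm with a two-finger parallel gripper is mounted at the origin on the work surface. World frame = base frame: x ahead of the robot, y to its left, z up, the work surface at z = 0. Lengths are in m, angles in rad, forces in N, time in s.
With the tool pointing down it reaches from about 0.225 to 0.875 m from the base axis. Payload 3.4 kg.
Tool frame: the origin (TCP) lies at the very end of the fingers, on their centre line; the grasp point (between the pads) lies 19 mm behind it; z points along the fingers, y is the line along which they close (so a half turn about z gives the same grasp; the last joint's range is limited). The gripper opens to 85 mm and grips with 20 to 120 N. Pads are 22 mm wide; open, the fingers measure 114 mm over their backs; the gripper's body (76 mm by 85 mm) begins 54 mm behind the grasp point. The pads swing forward as they close: fully open they stand 13 mm farther back than shut.
Start: joints at [-1.366, 0.276, 1.505, -0, 1.361, -0.121], TCP at [0.184, -0.545, 0.204] pointing down, gripper open.
Joint ranges: [-2.89, 2.89], [-0.75, 2.08], [0.22, 2.7], [-1.18, 4.32], [0.11, 2.71], [-2.7, 2.7]. Speed limits (rad/s): [2.57, 2.57, 3.14, 3.14, 3.14, 3.14].

INTERFACE

Orientations are given as a unit quaternion [w, x, y, z].
In Python, from rig import readout, vision, manip gives the robot as it stands.
- The arm moves only by the shell command python3 -m handwheel 'ROWS' [FORCE]. ROWS is JSON, a list of rows, each a list of 3 entries, a list of its own where there are three numbers: the shift along the tool's x, y, z in mm, then the turn, a rotation vector about the tool's x, y, z in units of 6 degrees (1.0 is 6 degrees), then the closure, from -1 (fully open) to 1 (shut), so that 0 is half open. A call has 1 to 20 rows; each row shifts and turns the commanded pose from where the row before left it, along the tool's axes as they then stand; what a row does not reach is not made up. A row lasts 1/8 s, in which the tool goes at most 62.5 mm and 10.7 degrees, less where a joint would pass 70% of its speed; a pose out of reach is approached as far as the arm can. A call is refused whole if a number of a shift passes 62.5 or a number of a turn 1, either way. A call with a gripper value outside its range is refused whole. The fingers move at their own pace and stop on an object; FORCE is the grip in N (left out, the last holds). Time passes only in rows, so rows that do not move let the fingers close. It gives the time, the measured TCP pose, the force, the opening and the grip force at its end, in the units of the state.
- readout.get_state(): the state, without advancing time (a new reading comes with each control period).
- vision.get_image(name): name is "side" or "top"; returns the picture (480x640x3 uint8, blue, green, red); there is no depth.
- vision.camera_params(name): a dict with "intrinsics" (3x3 intrinsics, pixels), "rvec" (rotation vector, rad) and "tvec" (3), from world to camera coordinates, as OpenCV has them. Camera axes: x right, y down, z forward; pixel columns grow to the right and rows downward; lengths in m; the calibration is good to about 2 mm. A picture is of the moment at which its call begins. camera_params takes no time and is no camera call.
- manip.sign_off(): hands the job in; it is judged then, once.
The state is a dict: "clock": time; "qpos": joint angles; "qd": joint speeds; "effort": joint torques, N m; "position": TCP position; "ee_rot": TCP orientation; "contact_force": force on the tool from outside, world axes, zero at the start; "moment": the same for the moment, N m; "width": finger opening in m; "gripper_force": force on a finger pad.
Only numpy, scipy, OpenCV 4.12 (cv2) and the standard library are available. Lean on these libraries where they do the work, as an engineer would, in place of code of your own. Each camera call takes 0.05 s, during which the arm holds its last target. There are 200 camera calls.

TASK

Make up the repair kit in the grey four-bay tray: stand the brass flanged bushing upright on its flange on the yellow card, the steel hexagon nut upright on the blue card, and the black rubber foot upright on the green card, and lay the steel key bar lengthways along the bar outline on the red card, each centred on its card. Leave the look-alikes, the steel flanged bushing and the brass hexagon nut, standing where they are.

Things in the scene. Friction and masses are not known exactly. Their poses are not given: they have to be found in the camera images.
- brass_bushing: Flanged bushing of yellow brass, standing upright on its flange: flange diameter 48 mm and 8 mm high, above it a round body of diameter 34 mm; total height 40 mm; a black disc in the top shows the bore. Origin: centre of the underside; z up along its axis. About 0.24 kg. Belongs on the yellow card.
- steel_nut: Tall hexagon nut of bright grey steel, standing upright: 36 mm across flats, 41.6 mm across corners, 40 mm high; a black disc in the top shows the bore. Origin: centre of the underside; z up; y is square to one pair of flats (and so every 60 degrees about z). About 0.25 kg. Belongs on the blue card.
- key_bar: Plain rectangular key bar of dark steel lying on the table, 70 mm long, 22 mm wide, 32 mm high, about 0.38 kg. Origin: centre of the underside; x along its length, y across its width, z up. Belongs on the red card.
- rubber_foot: Machine foot: upright black rubber cylinder of diameter 44 mm and height 36 mm with a small steel disc in the top, about 0.09 kg. Origin: centre of the underside; z up. Belongs on the green card.
- steel_bushing: Flanged bushing of grey steel, standing upright on its flange: flange diameter 48 mm and 8 mm high, above it a round body of diameter 34 mm; total height 40 mm; a black disc in the top shows the bore. Origin: centre of the underside; z up along its axis. A look-alike: leave it where it stands.
- brass_nut: Tall hexagon nut of yellow brass, standing upright: 36 mm across flats, 41.6 mm across corners, 40 mm high; a black disc in the top shows the bore. Origin: centre of the underside; z up; y is square to one pair of flats (and so every 60 degrees about z). A look-alike: leave it where it stands.
- card_yellow: Yellow square card, 76 x 76 mm and 2 mm thick, fixed in the middle of one bay of the kit tray, printed with a black ring of diameter 48 mm. Origin: centre of its underside, 4 mm above the table; its upper face is 6 mm above the table. z up, x and y along the tray's sides. The tray is a fixed grey pan 206 x 206 mm with 2 x 2 bays; walls and dividers are 4 mm thick and their tops 16 mm above the table; bay centres are 101 mm apart; the tray may be turned up to 20 degrees.
- card_blue: Blue square card, 76 x 76 mm and 2 mm thick, fixed in the middle of one bay of the kit tray, printed with a white hexagon. Origin: centre of its underside, 4 mm above the table; its upper face is 6 mm above the table. z up, x and y along the tray's sides. The tray and its bays are as described for the yellow card.
- card_red: Red square card, 76 x 76 mm and 2 mm thick, fixed in the middle of one bay of the kit tray, printed with a white bar outline 72 x 24 mm whose length runs along the card's x. Origin: centre of its underside, 4 mm above the table; its upper face is 6 mm above the table. z up, x and y along the tray's sides. The tray and its bays are as described for the yellow card.
- card_green: Green square card, 76 x 76 mm and 2 mm thick, fixed in the middle of one bay of the kit tray, printed with a black disc of diameter 44 mm. Origin: centre of its underside, 4 mm above the table; its upper face is 6 mm above the table. z up, x and y along the tray's sides. The tray and its bays are as described for the yellow card.

How it is judged:
By the outcome, as a careful person would: the job done as asked, in the order asked, and still so for the second after the job is handed in, with the robot touching nothing.
It also fails if it takes over 122 s, if anything falls off the work surface, if the arm or the gripper's body presses on something with over 40 N, if the wrist force passes 120 N, or if a joint passes its speed limit or range.

## Working session

There is one attempt and no reset: what is moved stays moved. The work goes in short steps, Python scripts to look and compute and a shell command to move; the robot and the scene stay as the last step left them, time stands still between calls to the robot, and variables do not carry over. Pictures are saved under pics/ and viewed, at most 14 in all, crops included, and the job is handed in when it is done.

```bash
mkdir -p pics; ls; python3 - <<'E'
from rig import readout, vision
import cv2
s=readout.get_state(); print(s)
for n in("top","side"):
    cv2.imwrite(f"pics/{n}0.png",vision.get_image(n)); p=vision.camera_params(n); print(n,p)
E
```

```text
pics
{'clock': 0.0, 'qpos': array([-1.36601650e+00,  2.76604510e-01,  1.50615673e+00,  1.78202761e-05,
        1.36066775e+00, -1.20979952e-01]), 'qd': array([0.00083645, 0.00108914, 0.00021084, 0.00045987, 0.00101112,
       0.00071391]), 'effort': array([ 1.39246560e-03, -4.16762531e+01, -2.45804036e+01,  1.41793862e-04,
        1.12448234e-02,  1.73115751e-06]), 'position': array([ 0.18391076, -0.54418687,  0.20352491]), 'ee_rot': array([-9.17725187e-04,  9.86764258e-01,  1.62158738e-01, -2.97550521e-05]), 'contact_force': array([-0.509277  , -0.13732705, -0.45760194]), 'moment': array([-0.0202733 ,  0.01495074, -0.0125159 ]), 'gripper_force': 0.0, 'width': 0.08537163022095995}
top {'intrinsics': array([[475.93355642,   0.        , 313.20717192],
       [  0.        , 475.93355642, 241.19189446],
       [  0.        ,   0.        ,   1.        ]]), 'rvec': array([ 2.11419529, -2.14850849,  0.19423302]), 'tvec': array([-2.12240274e-05,  5.30656121e-01,  9.15672700e-01])}
side {'intrinsics': array([[622.21395087,   0.        , 322.65150921],
       [  0.        , 622.21395087, 237.10191604],
       [  0.        ,   0.        ,   1.        ]]), 'rvec': array([ 0.38894807, -2.7735716 ,  1.11881881]), 'tvec': array([0.50221157, 0.12094719, 1.10405677])}
```

View pics/top0.png

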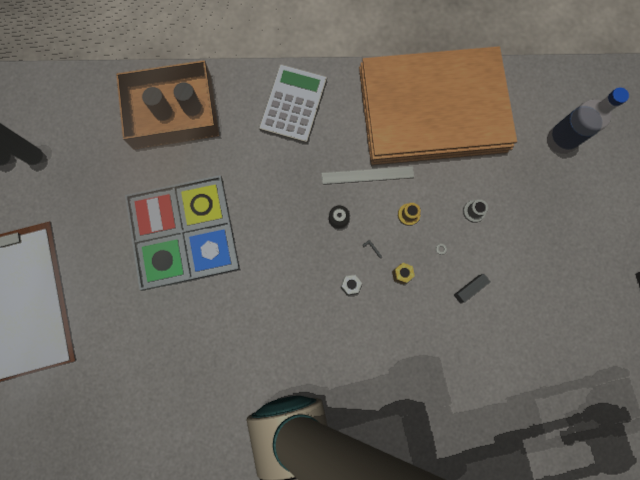

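View pics/side0.png

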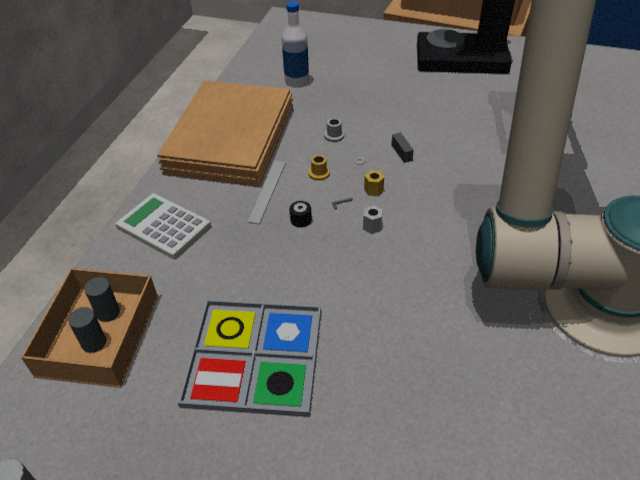

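The top view shows: foot (340,216), brass bushing (410,213), steel bushing (476,210), steel nut (352,285), brass nut (404,272) and bar (472,288). The cards are red (155,214), yellow (202,204), green (162,260) and blue (210,250). The side view agrees with this.

```bash
cat > h.py <<'E'
import cv2, numpy as np
from rig import readout, vision
def ray(n,uv,z):
    p=vision.camera_params(n); R=cv2.Rodrigues(np.array(p["rvec"]))[0]; t=np.array(p["tvec"]).ravel()
    d=R.T@np.linalg.inv(p["intrinsics"])@[uv[0],uv[1],1]; c=-R.T@t
    return (c+d*(z-c[2])/d[2])[:2]
def cards(n,im):
    h=cv2.cvtColor(im,cv2.COLOR_BGR2HSV); out={}
    for k,(a,b) in dict(red=(0,5),yellow=(25,35),green=(50,75),blue=(100,120)).items():
        m=cv2.inRange(h,(a,150,60),(b,255,255))
        if n=="top": m[:,260:]=0
        else: m[:290]=0
        m=cv2.morphologyEx(m,cv2.MORPH_CLOSE,np.ones((3,3)))
        q=cv2.findNonZero(m); hull=cv2.convexHull(q)[:,0].astype(float)
        w=np.array([ray(n,u,.006) for u in hull]); r=cv2.minAreaRect((w*1000).astype(np.float32)); out[k]=r
    return out
E
python3 - <<'E'
from h import *
T=cv2.imread("pics/top0.png");S=cv2.imread("pics/side0.png")
for n,im in(("top",T),("side",S)):
    for k,r in cards(n,im).items(): print(n,k,np.round(r[0],1),np.round(r[1],1),round(r[2],1))
tp=dict(foot=(340,216),bb=(410,213),sb=(476,210),sn=(352,285),bn=(404,272),bar=(472,288))
sp=dict(foot=(301,213),bb=(319,167),sb=(335,129),sn=(373,219),bn=(374,182),bar=(402,147))
rows=[]
for im,P in((T,tp),(S,sp)):
    rows.append(np.hstack([cv2.resize(im[v-18:v+18,u-18:u+18],(260,260),interpolation=cv2.INTER_CUBIC) for u,v in [P[k] for k in('bb','sn','foot')]]))
    rows.append(np.hstack([cv2.resize(im[v-22:v+22,u-22:u+22],(260,260),interpolation=cv2.INTER_CUBIC) for u,v in [P[k] for k in('bar','sb','bn')]]))
a=np.vstack([np.hstack(rows[:2]),np.hstack(rows[2:])]); cv2.imwrite("pics/c1.png",cv2.resize(a,(800,267)))
E
```

```text
Traceback (most recent call last):
  File "h.py", line 14, in cards
    q=cv2.findNonZero(m); hull=cv2.convexHull(q)[:,0].astype(float)
                               ~~~~~~~~~~~~~~^^^
cv2.error: OpenCV(4.12.0) /io/opencv/modules/imgproc/src/convhull.cpp:143: error: (-215:Assertion failed) total >= 0 && (depth == CV_32F || depth == CV_32S) in function 'convexHull'
```

```bash
python3 - <<'E'
s=open('h.py').read()
s=s.replace("red=(0,5),yellow=(25,35),green=(50,75),blue=(100,120)","red=(0,10),yellow=(22,38),green=(45,80),blue=(95,125)").replace("(a,150,60)","(a,110,50)")
s=s.replace("m=cv2.inRange(h,(a,110,50),(b,255,255))","m=cv2.inRange(h,(a,110,50),(b,255,255))\n        if k=='red': m|=cv2.inRange(h,(170,110,50),(180,255,255))")
s=s.replace("q=cv2.findNonZero(m); hull","""if n=="top": m[:165]=0
        q=cv2.findNonZero(m); hull""")
open('h.py','w').write(s)
E
cat > m1.py <<'E'
from h import *
T=cv2.imread("pics/top0.png");S=cv2.imread("pics/side0.png")
hs=cv2.cvtColor(T,cv2.COLOR_BGR2HSV)
print([hs[v,u] for u,v in((140,214),(190,195),(150,250),(195,240))])
tp=dict(foot=(340,216),bb=(410,213),sb=(476,210),sn=(352,285),bn=(404,272),bar=(472,288))
sp=dict(foot=(301,213),bb=(319,167),sb=(335,129),sn=(373,219),bn=(374,182),bar=(402,147))
rows=[]
for im,P in((T,tp),(S,sp)):
    for K in(('bb','sn','foot'),('bar','sb','bn')):
        rows.append(np.hstack([cv2.resize(im[v-22:v+22,u-22:u+22],(264,264),interpolation=cv2.INTER_CUBIC) for u,v in [P[k] for k in K]]))
cv2.imwrite("pics/c1.png",cv2.resize(np.vstack([rows[0],rows[3][:0],rows[1]]),(792,528))); cv2.imwrite("pics/c2.png",np.vstack(rows[2:]))
for n,im in(("top",T),("side",S)):
    for k,r in cards(n,im).items(): print(n,k,np.round(r[0],1),np.round(r[1],1),round(r[2],1))
E
python3 m1.py
```

```text
[array([  2, 139, 143], dtype=uint8), array([ 31, 155, 153], dtype=uint8), array([ 64, 111, 129], dtype=uint8), array([109, 162, 157], dtype=uint8)]
top red [456.8 461.1] [298.6 401.2] 13.2
top yellow [621.9 229.4] [75.4 75. ] 11.5
top green [502.4 308. ] [73.5 74.1] 11.4
top blue [523.1 209.3] [75.3 75.4] 11.5
side red [758.1 287.1] [379.2 198.3] 6.4
side yellow [623.8 229.6] [76.4 76.6] 11.6
side green [504.7 308.7] [76.2 75.8] 11.5
side blue [524.8 209.6] [76.6 76.8] 11.5
```

View pics/c1.png

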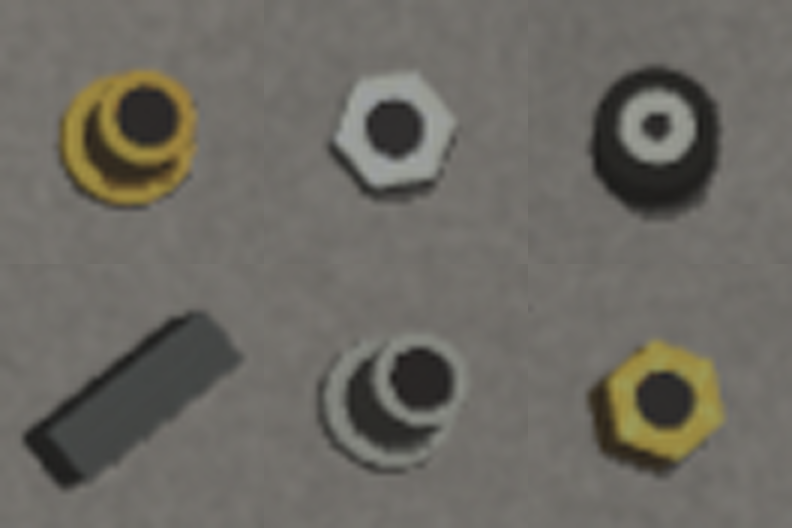

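View pics/c2.png

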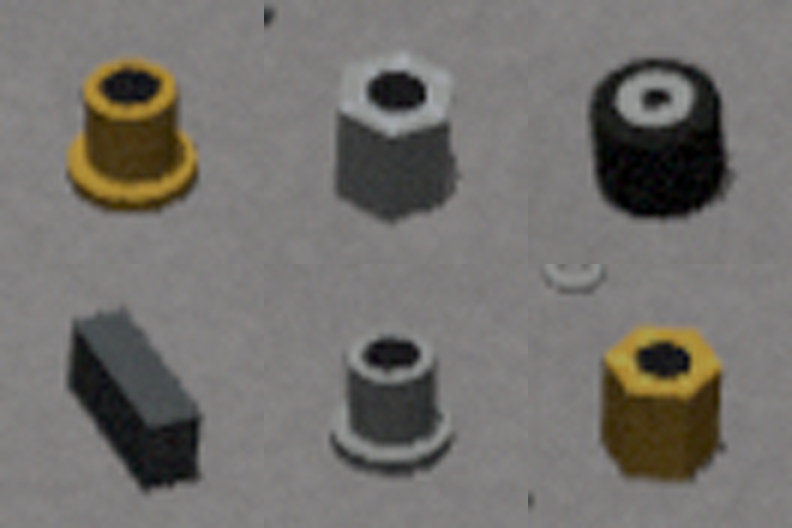

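```bash
sed -i 's/if n=="top": m\[:,260:\]=0/if n=="top": m[:,242:]=0; m[:,:130]=0; m[285:]=0/; s/else: m\[:290\]=0/else: m[:302]=0; m[:,:180]=0; m[:,325:]=0; m[412:]=0/; s/m\[:165\]=0/m[:177]=0/' h.py
sed -i "s/if k=='red': m|=/if k=='red' and 1: m|=/" h.py
cat > m2.py <<'E'
from h import *
T=cv2.imread("pics/top0.png");S=cv2.imread("pics/side0.png")
def blob(n,im,c,lo,hi,z,rad=22):
    u,v=c; g=cv2.cvtColor(im,cv2.COLOR_BGR2GRAY)
    K=4; x0,y0=u-rad,v-rad; cr=cv2.resize(g[y0:v+rad,x0:u+rad],None,fx=K,fy=K,interpolation=cv2.INTER_CUBIC)
    m=cv2.inRange(cr,lo,hi); cs,_=cv2.findContours(m,cv2.RETR_EXTERNAL,cv2.CHAIN_APPROX_NONE)
    cs=[k for k in cs if cv2.contourArea(k)>200]
    q=min(cs,key=lambda k:-cv2.pointPolygonTest(k,(rad*K,rad*K),True))
    q=cv2.convexHull(q)[:,0].astype(float)
    uv=(q+.5)/K-.5+[x0,y0]
    w=np.array([ray(n,p,z) for p in uv]).astype(np.float32)*1000
    M=cv2.moments(w); return np.array([M['m10']/M['m00'],M['m01']/M['m00']]),M['m00'],cv2.minAreaRect(w)
for nm,t,s,lo,hi,z in(("bb",(412,209),(319,160),0,55,.04),("sn",(351,284),(373,212),0,70,.04),("sb",(479,208),(335,122),0,55,.04),("bn",(405,272),(374,177),0,60,.04),("foot",(340,215),(301,207),95,255,.036),
  ("snhex",(357,284),(380,212),128,255,.04),("bar",(473,288),(400,143),52,88,.032)):
    for n,im,c in(("top",T,t),("side",S,s)):
        try:
            c,a,r=blob(n,im,c,lo,hi,z,22 if nm!="foot" else 9); print(nm,n,np.round(c,1),round(a),np.round(r[0],1),np.round(r[1],1),round(r[2],1))
        except Exception as e: print(nm,n,"fail",e)
for n,im in(("top",T),("side",S)):
    for k,r in cards(n,im).items(): print(n,k,np.round(r[0],1),np.round(r[1],1),round(r[2],1))
E
python3 m2.py
```

```text
bb top [ 594.2 -213.6] 285 [ 594.2 -213.8] [18.6 19.1] 87.1
bb side [ 596.  -214.6] 278 [ 595.8 -214.6] [19.5 18. ] 15.0
sn top [443.6 -83.4] 246 [443.9 -83.3] [17.9 17.6] 62.3
sn side [445.  -84.6] 253 [445.1 -85. ] [18.2 17.1] 15.2
sb top [ 599.  -353.9] 315 [ 599.3 -353.8] [19.8 19.7] 89.1
sb side [ 600.6 -355.2] 280 [ 600.5 -355. ] [19.6 17.6] 14.8
bn top [ 465.7 -191.2] 240 [ 465.5 -191.2] [17.6 17.1] 43.3
bn side [ 467.2 -192.3] 245 [ 467.2 -192. ] [17.8 17.3] 44.5
foot top [587.6 -62.9] 525 [587.7 -62.8] [25.8 25.8] 44.4
foot side [589.7 -64.1] 533 [589.9 -64.2] [25.1 26.3] 15.2
snhex top [443.9 -83.8] 1102 [443.7 -83.8] [39.6 36.1] 38.2
snhex side [449.7 -84.7] 3100 [452.9 -82.4] [91.4 49.3] 57.8
bar top [ 432.1 -326.8] 2055 [ 432.3 -327. ] [27.4 79.2] 36.3
bar side [ 431.9 -311.9] 3438 [ 432.3 -312.2] [ 39.7 104.3] 35.7
top red [601.6 328.3] [75.  74.7] 11.4
top yellow [621.9 229.4] [75.4 75. ] 11.5
top green [502.4 308. ] [73.5 74.1] 11.4
top blue [523.1 209.3] [75.3 75.4] 11.5
side red [603.7 328.7] [76.7 76.4] 11.8
side yellow [623.8 229.6] [76.4 76.6] 11.6
side green [504.7 308.7] [76.2 75.8] 11.5
side blue [524.8 209.6] [76.6 76.8] 11.5
```

Both views agree to about 2 mm, so I average them. First move: go over the brass bushing and line up with the tray's yaw of 11.45°.

```bash
python3 -m handwheel '[[[49.5,-18.1,0],[0,0,0],-0.3],[[49.5,-18.1,0],[0,0,0],-0.3],[[49.5,-18.1,0],[0,0,0],-0.3],[[49.5,-18.1,0],[0,0,0],-0.3],[[49.5,-18.1,0],[0,0,0],-0.3],[[49.5,-18.1,0],[0,0,0],-0.3],[[49.5,-18.1,0],[0,0,0],-0.3],[[49.5,-18.1,0],[0,0,0],-0.3],[[49.5,-18.1,0],[0,0,0],-0.3],[[49.5,-18.1,0],[0,0,0],-0.3],[[0,0,0],[0,0,0.6],-0.3],[[0,0,0],[0,0,0.6],-0.3],[[0,0,0],[0,0,0],-0.3]]' 40
cat > go.py <<'E'
# usage: go.py x y z(mm) psi : prints needed tool-frame shift and turn from the current pose
import sys; from h import *
from scipy.spatial.transform import Rotation as Ro
s=readout.get_state(); q=s["ee_rot"]; R=Ro.from_quat([q[1],q[2],q[3],q[0]])
p=np.array(s["position"])*1000; x=R.as_matrix()[:,0]; psi=np.degrees(np.arctan2(x[1],x[0]))
x,y,z,ps=map(float,sys.argv[1:5]); d=R.inv().apply(np.array([x,y,z])-p)
print("t",s["clock"],"pos",p.round(1),"psi",psi.round(2),"tilt",R.as_matrix()[2].round(3),"w",round(s["width"]*1000,1),"gf",s["gripper_force"],"F",s["contact_force"].round(1))
print("shift",d.round(1),"turn z",round((psi-ps)/6,2),"q6",s["qpos"][5].round(2))
E
python3 go.py 595.1 -214.1 14 11.45
cat > m3.py <<'E'
from h import *
T=cv2.imread("pics/top0.png");g=cv2.cvtColor(T,cv2.COLOR_BGR2GRAY)
print(g[272:306:3,452:494:3])
for n,c in(("top",[(200,47),(242,93),(88,221),(48,166)]),("side",[(78,54),(125,44),(200,148),(150,164)])):
    o=np.array([450,266] if n=="top" else [380,125])
    w=np.array([ray(n,np.array(p)/6-.4+o,.032) for p in c])*1000; print(n,w.round(1).tolist(),w.mean(0).round(1))
E
python3 m3.py
```

```text
clock: 1.72
position: [0.5949, -0.2145, 0.2038]
ee_rot: [-0.0, 0.995, 0.1, -0.001]
contact_force: [0.1, 1.0, -0.6]
width: 0.0556
gripper_force: 0.0
t 1.725 pos [ 594.9 -214.5  203.8] psi 11.53 tilt [-0.001 -0.001 -1.   ] w 55.6 gf 0.0 F [ 0.1  1.  -0.6]
shift [  0.4  -0.2 189.8] turn z 0.01 q6 0.91
[[111 112 114 113 111 111 112 113 114 111 111 112 115 113]
 [112 113 112 107 113 110 111 110 109  42  71  88 110 113]
 [111 111 112 110 116 110 111  90  39  72  69  70  99 111]
 [112 112 114 110 113 111  69  54  70  69  71  69  70 112]
 [108 111 114 112 106  42  62  70  70  70  69  72 100 110]
 [112 110 111 102  36  69  70  70  69  70  72 115 107 112]
 [113 110  90  41  70  69  71  69  68  77 115 113 112 114]
 [107  52  52  70  70  70  69  69  96 111 110 112 109 110]
 [111  37  34  70  70  69  71 111 109 111 109 111 113 115]
 [113 113  33  40  69  78 113 107 111 111 111 110 111 112]
 [112 109  99  43  86 113 109 108 113 109 110 109 109 111]
 [112 112 109 111 108 111 107 112 111 111 111 109 110 114]]
top [[461.3, -352.6], [445.4, -365.5], [403.4, -310.3], [422.0, -298.2]] [ 433.  -331.7]
side [[462.1, -355.5], [446.2, -366.2], [406.9, -310.8], [422.8, -296.8]] [ 434.5 -332.3]
```

```bash
python3 -m handwheel '[[[0.4,-0.2,50],[0,0,0],-0.3],[[0,0,50],[0,0,0],-0.3],[[0,0,50],[0,0,0],-0.3],[[0,0,25],[0,0,0],-0.3],[[0,0,12],[0,0,0],-0.3],[[0,0,4.5],[0,0,0],-0.3],[[0,0,0],[0,0,0],-0.3],[[0,0,0],[0,0,0],1],[[0,0,0],[0,0,0],1],[[0,0,0],[0,0,0],1],[[0,0,0],[0,0,0],1],[[0,0,0],[0,0,0],1],[[0,0,0],[0,0,0],1]]' 40
python3 go.py 622.9 229.5 150 11.45
python3 - <<'E'
from h import *
T=cv2.imread("pics/top0.png")
g=cv2.resize(cv2.cvtColor(T,cv2.COLOR_BGR2GRAY)[266:310,450:494],None,fx=4,fy=4,interpolation=cv2.INTER_CUBIC)
m=cv2.morphologyEx(cv2.inRange(g,57,89),cv2.MORPH_OPEN,cv2.getStructuringElement(cv2.MORPH_ELLIPSE,(21,21)))
q=max(cv2.findContours(m,0,1)[0],key=cv2.contourArea)[:,0].astype(float)
w=np.array([ray("top",(p+.5)/4-.5+[450,266],.032) for p in q],np.float32)*1000
print(cv2.minAreaRect(w)); M=cv2.moments(w); print(M['m10']/M['m00'],M['m01']/M['m00'],M['m00'], np.degrees(.5*np.arctan2(2*M['mu11'],M['mu20']-M['mu02'])))
E
```

```text
clock: 3.35
position: [0.5955, -0.2147, 0.0132]
ee_rot: [0.0, 0.995, 0.1, 0.0]
contact_force: [-0.4, -0.2, 3.1]
width: -0.0003
gripper_force: 1.4
t 3.35 pos [ 595.5 -214.7   13.2] psi 11.47 tilt [ 0.  0. -1.] w -0.3 gf 1.356865782290697 F [-0.4 -0.2  3.1]
shift [ 115.2 -429.8 -136.9] turn z 0.0 q6 0.91
((433.1356201171875, -332.44354248046875), (22.05292510986328, 69.42559051513672), 36.184959411621094)
433.1989160733071 -332.12542103098394 1405.5898045701906 -54.06560969120632
```

The gripper closed on nothing, so I look.

```bash
python3 - <<'E'
from h import *
S=vision.get_image("side");T=vision.get_image("top")
a=cv2.resize(S[90:240,240:440],(800,600),interpolation=cv2.INTER_CUBIC);b=cv2.resize(T[160:310,330:530],(400,300))
a[:300,400:]=b
cv2.imwrite("pics/l1.png",a)
E
```

```text
(no output)
```

View pics/l1.png

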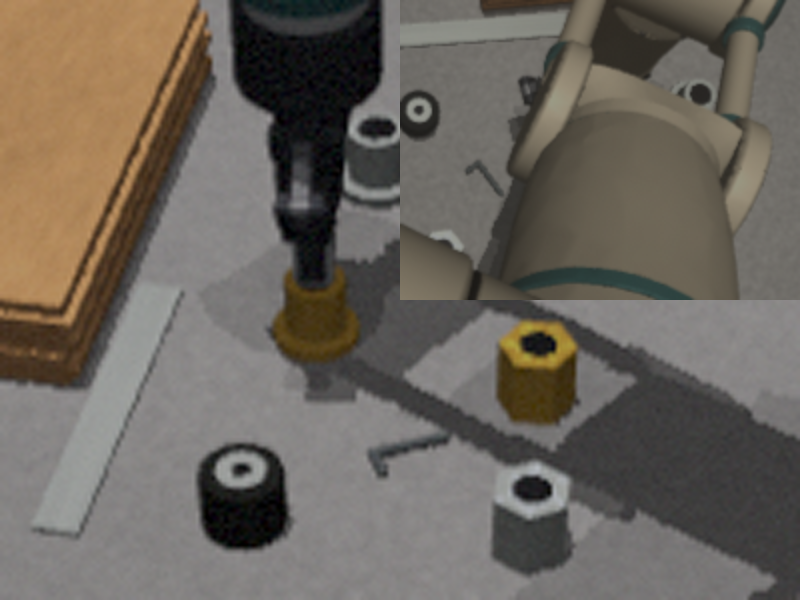

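```bash
python3 - <<'E'
from h import *
s=readout.get_state(); print(s["clock"],s["width"],s["gripper_force"])
p=vision.camera_params("side")
for z in(0,.013,.04,.08): print(z,cv2.projectPoints(np.array([[.5955,-.2147,z]]),p["rvec"],p["tvec"],p["intrinsics"],None)[0].ravel().round(1))
S0=cv2.imread("pics/side0.png");S=vision.get_image("side")
for im in(S0,S):
    h=cv2.cvtColor(im,cv2.COLOR_BGR2HSV);m=cv2.inRange(h,(15,120,40),(32,255,255));m[:140]=0;m[190:]=0;m[:,:300]=0;m[:,345:]=0
    q=cv2.findNonZero(m); print(q[:,0].min(0),q[:,0].max(0),len(q))
v=np.hstack([cv2.resize(i[110:190,280:360],(400,400),interpolation=cv2.INTER_CUBIC) for i in(S0,S)]);cv2.imwrite("pics/l2.png",v)
E
```

```text
3.45 0.00021293232566376986 1.6090266779065132
0 [319.  173.3]
0.013 [318.8 168.7]
0.04 [318.5 159. ]
0.08 [318.  144.1]
[308 155] [329 179] 352
[308 157] [329 179] 330
```

View pics/l2.png

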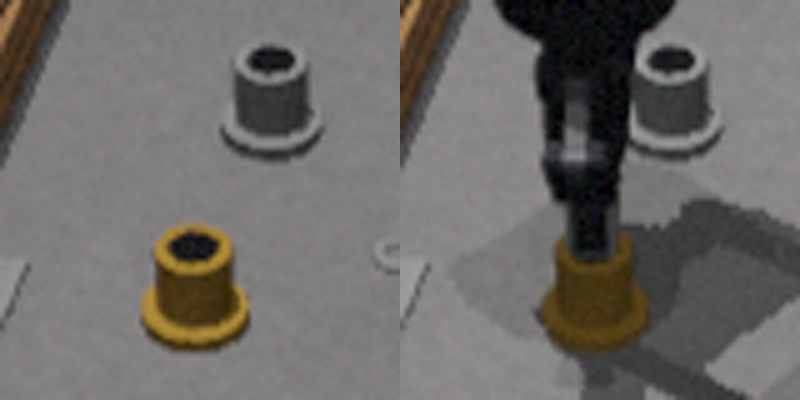

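The fingers seem to end at the bushing's top rather than around it. I lift a little and look again.

```bash
python3 -m handwheel '[[[0,0,-10],[0,0,0],1],[[0,0,-20],[0,0,0],1],[[0,0,-30],[0,0,0],1],[[0,0,-20],[0,0,0],1],[[0,0,0],[0,0,0],1]]'
python3 - <<'E'
from h import *
S=vision.get_image("side");T=vision.get_image("top");s=readout.get_state();print(s["position"],s["width"],s["contact_force"],s["gripper_force"])
P=s["position"]
for n in("side","top"):
    p=vision.camera_params(n)
    print(n,cv2.projectPoints(np.array([P,P*[1,1,0],P+[0,0,.073]]),p["rvec"],p["tvec"],p["intrinsics"],None)[0].reshape(-1,2).round(1).tolist())
cv2.imwrite("pics/l3.png",np.hstack([cv2.resize(S[70:220,250:350],(400,600),interpolation=cv2.INTER_CUBIC),cv2.resize(T[160:310,360:460],(400,600),interpolation=cv2.INTER_CUBIC)]))
E
```

```text
clock: 4.12
position: [0.5967, -0.2153, 0.095]
ee_rot: [0.001, 0.995, 0.1, 0.002]
contact_force: [0.0, 0.1, 0.9]
width: 0.0001
gripper_force: 0.0
[ 0.59504071 -0.21444847  0.09249319] -7.173286923815414e-05 [ 0.87878716  0.57950106 -0.36191766] 0.0
side [[318.1, 139.4], [319.1, 173.4], [317.1, 110.1]]
top [[418.0, 203.0], [408.5, 214.0], [427.0, 192.7]]
```

View pics/l3.png

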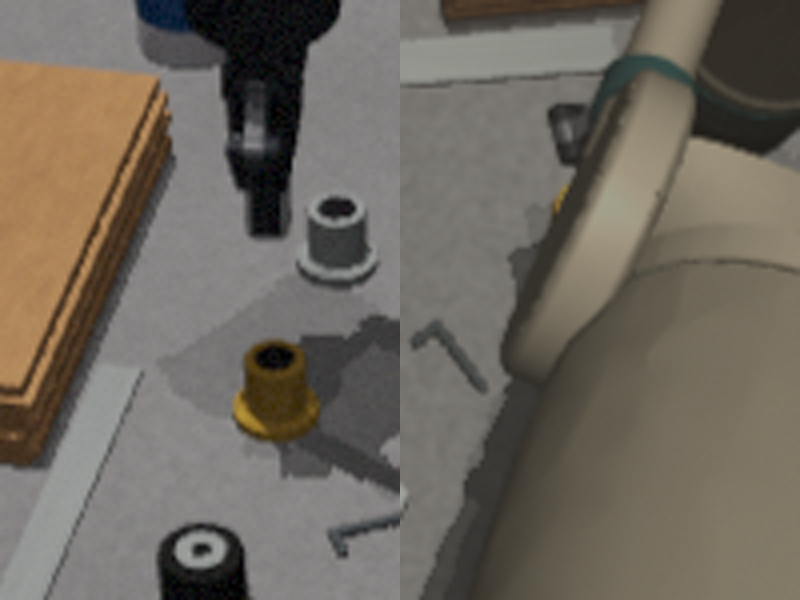

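The fingertips show at side (317,129), but the reported TCP projects to (318,139). That puts the real tips about 27 mm higher than reported. I check this by touching the bare table with the fingers shut, in small steps.

```bash
python3 -m handwheel '[[[-30,0,0],[0,0,0],1],[[-30,0,0],[0,0,0],1],[[0,0,40],[0,0,0],1],[[0,0,32],[0,0,0],1],[[0,0,0],[0,0,0],1]]' | grep -E "pos|force"
python3 -m handwheel '[[[0,0,10],[0,0,0],1],[[0,0,5],[0,0,0],1],[[0,0,0],[0,0,0],1]]' | grep -E "pos|force"
python3 - <<'E'
from h import *
S=vision.get_image("side");s=readout.get_state();P=s["position"];print(P,s["contact_force"])
p=vision.camera_params("side")
print(cv2.projectPoints(np.array([P,P*[1,1,0],P+[0,0,.03]]),p["rvec"],p["tvec"],p["intrinsics"],None)[0].reshape(-1,2).round(1).tolist())
cv2.imwrite("pics/l4.png",cv2.resize(S[110:210,290:390],(600,600),interpolation=cv2.INTER_CUBIC))
E
```

```text
position: [0.5335, -0.2249, 0.0175]
contact_force: [-0.7, 0.5, 0.3]
gripper_force: 0.0
position: [0.5368, -0.2266, 0.0061]
contact_force: [-0.1, 0.5, 0.5]
gripper_force: 0.0
[ 0.53696242 -0.22665919  0.00635123] [ 0.29891289 -0.5744209   0.29387801]
[[346.0, 172.1], [346.0, 174.3], [346.1, 161.4]]
```

View pics/l4.png

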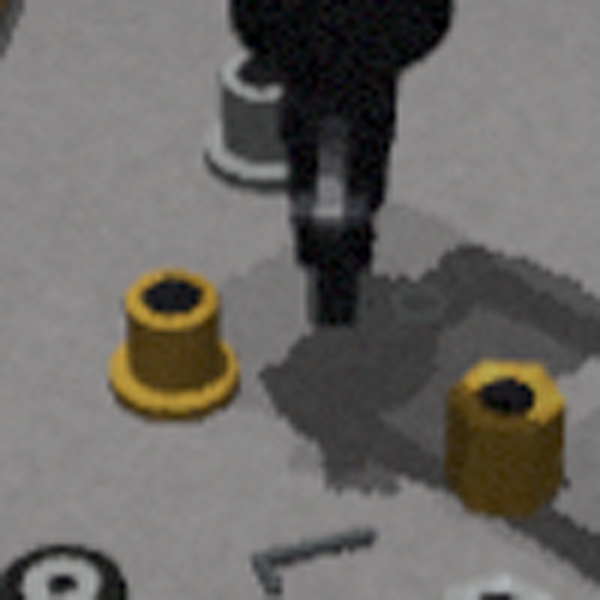

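```bash
for i in 1; do
python3 -m handwheel '[[[0,0,6],[0,0,0],1],[[0,0,6],[0,0,0],1],[[0,0,0],[0,0,0],1]]' | grep -E "pos|contact"
python3 -m handwheel '[[[0,0,4],[0,0,0],1],[[0,0,0],[0,0,0],1]]' | grep -E "pos|contact"; done
```

```text
position: [0.5361, -0.2263, -0.0067]
contact_force: [0.8, 0.4, 0.0]
position: [0.5364, -0.2265, -0.0104]
contact_force: [-0.0, -0.4, -0.2]
```

```bash

python3 -m handwheel '[[[0,0,4],[0,0,0],1],[[0,0,0],[0,0,0],1]]' | grep -E "pos|contact"
python3 -m handwheel '[[[0,0,3],[0,0,0],1],[[0,0,0],[0,0,0],1]]' | grep -E "pos|contact"
python3 -m handwheel '[[[0,0,2],[0,0,0],1],[[0,0,0],[0,0,0],1]]' | grep -E "pos|contact"
```

```text
position: [0.5364, -0.2264, -0.0144]
contact_force: [-0.0, 0.3, -1.1]
position: [0.5364, -0.2265, -0.0173]
contact_force: [0.5, -0.3, 0.5]
position: [0.5365, -0.2265, -0.0193]
contact_force: [-0.8, -0.3, 0.2]
```

```bash

python3 -m handwheel '[[[0,0,2],[0,0,0],1],[[0,0,0],[0,0,0],1]]' | grep -E "pos|contact"
python3 -m handwheel '[[[0,0,2],[0,0,0],1],[[0,0,0],[0,0,0],1]]' | grep -E "pos|contact"
python3 -m handwheel '[[[0,0,1],[0,0,0],1],[[0,0,0],[0,0,0],1]]' | grep -E "pos|contact"
```

```text
position: [0.5365, -0.2265, -0.0212]
contact_force: [0.2, 0.8, 0.3]
position: [0.5365, -0.2265, -0.0233]
contact_force: [0.2, -0.1, -0.4]
position: [0.5366, -0.2265, -0.0241]
contact_force: [-0.3, 0.9, 0.2]
```

```bash

python3 -m handwheel '[[[0,0,1.5],[0,0,0],1],[[0,0,0],[0,0,0],1]]' | grep -E "pos|contact"
python3 -m handwheel '[[[0,0,1],[0,0,0],1],[[0,0,0],[0,0,0],1]]' | grep -E "pos|contact"
python3 -m handwheel '[[[0,0,1],[0,0,0],1],[[0,0,0],[0,0,0],1]]' | grep -E "pos|contact"
```

```text
position: [0.5365, -0.2265, -0.0257]
contact_force: [-0.4, -0.1, 0.4]
position: [0.5366, -0.2265, -0.0267]
contact_force: [0.5, -0.2, 0.5]
position: [0.5367, -0.2266, -0.0268]
contact_force: [-1.5, 0.3, 5.4]
```

Contact comes at reported z = −26.8 mm, so true z = reported + 26.8. I lift, open and grasp the bushing with that correction.

```bash
python3 -m handwheel '[[[0,0,-30],[0,0,0],1],[[0,0,-50],[0,0,0],-0.3],[[30,0,0],[0,0,0],-0.3],[[29.5,0,0],[0,0,0],-0.3],[[0,0,0],[0,0,0],-0.3],[[0,0,0],[0,0,0],-0.3]]' 40|grep -E "pos|width"; python3 go.py 595.1 -214.1 -16 11.45
```

```text
position: [0.5937, -0.2144, 0.0519]
width: 0.0555
t 8.9 pos [ 593.7 -214.4   51.9] psi 11.49 tilt [-0.002 -0.001 -1.   ] w 55.5 gf 0.0 F [-1.   0.9 -0.2]
shift [ 1.5  0.  67.9] turn z 0.01 q6 0.91
```

```bash
python3 -m handwheel '[[[1,0,25],[0,0,0],-0.3],[[0,0,25],[0,0,0],-0.3],[[0,0,12],[0,0,0],-0.3],[[0,0,6],[0,0,0],-0.3],[[0,0,0],[0,0,0],-0.3]]'|grep -E "pos|width|contact"; python3 -m handwheel '[[[0,0,0],[0,0,0],1],[[0,0,0],[0,0,0],1],[[0,0,0],[0,0,0],1],[[0,0,0],[0,0,0],1]]' 40;  python3 go.py 622.9 229.5 90 11.45
```

```text
position: [0.5958, -0.2147, -0.0155]
contact_force: [-0.3, -1.1, 0.2]
width: 0.0554
clock: 10.02
position: [0.5966, -0.2148, -0.0145]
ee_rot: [0.0, 0.995, 0.1, 0.001]
contact_force: [-1.2, -0.7, 5.6]
width: 0.0329
gripper_force: 40.5
t 10.025 pos [ 596.6 -214.8  -14.5] psi 11.47 tilt [ 0.002  0.001 -1.   ] w 32.9 gf 40.50668656826019 F [-1.2 -0.7  5.6]
shift [ 114.2 -430.1 -104.8] turn z 0.0 q6 0.92
```

```bash
python3 -m handwheel '[[[0,0,-15],[0,0,0],1],[[0,0,-40],[0,0,0],1],[[0,0,-50],[0,0,0],1],[[6,-20,0],[0,0,0],1],[[11,-40,0],[0,0,0],1],[[12,-45,0],[0,0,0],1],[[12,-45,0],[0,0,0],1],[[12,-45,0],[0,0,0],1],[[12,-45,0],[0,0,0],1],[[12,-45,0],[0,0,0],1],[[12,-45,0],[0,0,0],1],[[11,-45,0],[0,0,0],1],[[8,-35,0],[0,0,0],1],[[6,-20,0],[0,0,0],1],[[0,0,0],[0,0,0],1],[[0,0,0],[0,0,0],1]]'|grep -E "width|gripper";  python3 go.py 622.9 229.5 -8 11.45
```

```text
width: 0.0332
gripper_force: 40.4
t 12.025 pos [621.7 228.3  88.9] psi 11.45 tilt [-0.001  0.001 -1.   ] w 33.2 gf 40.35283148288727 F [ 0.   0.3 -1.8]
shift [ 1.5 -1.  96.9] turn z -0.0 q6 1.62
```

```bash
python3 -m handwheel '[[[1.5,-1,40],[0,0,0],1],[[0,0,30],[0,0,0],1],[[0,0,17],[0,0,0],1],[[0,0,0],[0,0,0],1],[[0,0,0],[0,0,0],1]]'|grep -E "contact";  python3 go.py 622.9 229.5 -8.5 11.45
```

```text
contact_force: [0.0, 0.6, -0.6]
t 12.65 pos [624.7 230.7   3.6] psi 11.44 tilt [ 0.002  0.    -1.   ] w 32.8 gf 40.3100323677063 F [ 0.   0.6 -0.6]
shift [-2.   0.8 12.1] turn z -0.0 q6 1.62
```

```bash
python3 -m handwheel '[[[0,0,0],[0,0,0],1],[[0,0,0],[0,0,0],1]]'|grep pos; python3 -m handwheel '[[[0,0,0],[0,0,0],1]]'|grep pos; python3 -m handwheel '[[[0,0,0],[0,0,0],1]]'|grep pos
```

```text
position: [0.624, 0.231, 0.0034]
position: [0.6236, 0.231, 0.0029]
position: [0.6235, 0.2309, 0.0025]
```

```bash
python3 -m handwheel '[[[-0.3,1.3,7],[0,0,0],1],[[0,0,3],[0,0,0],1],[[0,0,0],[0,0,0],1],[[0,0,0],[0,0,0],1],[[0,0,0],[0,0,0],1]]'|grep -E "pos|cont"; python3 -m handwheel '[[[0,0,1],[0,0,0],1],[[0,0,0],[0,0,0],1],[[0,0,0],[0,0,0],1]]'|grep -E "pos|cont"
```

```text
position: [0.6234, 0.2295, -0.0077]
contact_force: [0.5, 0.1, -2.0]
position: [0.6235, 0.2295, -0.0085]
contact_force: [0.0, 0.0, -0.6]
```

```bash
python3 -m handwheel '[[[0,0,0.5],[0,0,0],1],[[0,0,0],[0,0,0],0.1],[[0,0,0],[0,0,0],-0.1],[[0,0,0],[0,0,0],-0.3],[[0,0,0],[0,0,0],-0.3],[[0,0,-20],[0,0,0],-0.3],[[0,0,-40],[0,0,0],-0.3],[[0,0,-50],[0,0,0],-0.3],[[-45,20,0],[0,0,0],-0.3],[[-45,40,0],[0,0,0],-0.3],[[-45,45,0],[0,0,0],-0.3],[[0,50,0],[0,0,0],-0.3],[[0,50,0],[0,0,0],-0.3],[[0,0,0],[0,0,0],-0.3]]' |grep -E "pos|width"
cat > chk.py <<'E'
from m2 import *
E
python3 - <<'E'
from h import *
S=vision.get_image("side");T=vision.get_image("top"); cv2.imwrite("pics/s2.png",S);cv2.imwrite("pics/t2.png",T)
cv2.imwrite("pics/l5.png",np.hstack([cv2.resize(S[290:420,170:335],(400,315)),cv2.resize(T[170:300,120:285],(400,315))]))
E
python3 go.py 444.4 -84.1 60 -21.8
```

```text
position: [0.5335, -0.0005, 0.1012]
width: 0.0555
t 16.0 pos [532.3   2.5 100.8] psi 11.37 tilt [-0.    -0.001 -1.   ] w 55.3 gf 0.0 F [ 0.4 -0.5  0.5]
shift [-103.2   67.6   40.8] turn z 5.53 q6 1.25
```

View pics/l5.png

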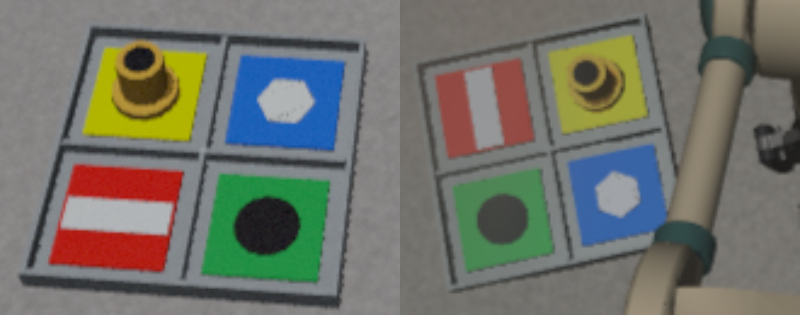

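```bash
cat > meas.py <<'E'
from h import *
def blob(n,im,c,lo,hi,z,rad):
    u,v=c; g=cv2.cvtColor(im,cv2.COLOR_BGR2GRAY); K=4; x0,y0=u-rad,v-rad
    cr=cv2.resize(g[y0:v+rad,x0:u+rad],None,fx=K,fy=K,interpolation=cv2.INTER_CUBIC)
    cs,_=cv2.findContours(cv2.inRange(cr,lo,hi),cv2.RETR_EXTERNAL,cv2.CHAIN_APPROX_NONE)
    q=max([k for k in cs if cv2.contourArea(k)>100],key=lambda k:cv2.pointPolygonTest(k,(rad*K,rad*K),True))
    q=cv2.convexHull(q)[:,0].astype(float); uv=(q+.5)/K-.5+[x0,y0]
    w=np.array([ray(n,p,z) for p in uv]).astype(np.float32)*1000
    M=cv2.moments(w); return np.array([M['m10']/M['m00'],M['m01']/M['m00']]).round(1),round(M['m00']),cv2.minAreaRect(w)
E
python3 - <<'E'
from meas import *
S=cv2.imread("pics/s2.png");T=cv2.imread("pics/t2.png")
print(blob("side",S,(228,314),0,60,.046,15)[:2]); print(blob("top",T,(197,199),0,60,.046,15)[:2])
E
python3 -m handwheel '[[[-30,17,0],[0,0,-0.9],-0.3],[[-30,20,0],[0,0,-0.9],-0.3],[[-25,20,0],[0,0,-0.9],-0.3],[[0,0,0],[0,0,-0.9],-0.3],[[0,0,0],[0,0,-0.87],-0.3],[[0,0,0],[0,0,0],-0.3],[[0,0,0],[0,0,0],-0.3],[[0,0,0],[0,0,0],-0.3]]' >/dev/null;python3 go.py 444.4 -84.1 -15 38.2
```

```text
(array([623.3, 229.6]), 324)
(array([621.4, 230.3]), 272)
t 17.0 pos [468.  -75.3 100.9] psi 38.29 tilt [-0. -0. -1.] w 55.6 gf 0.0 F [-0.3 -0.9  0.1]
shift [-24.   -7.7 115.9] turn z 0.01 q6 0.6
```

The bushing sits at (622.4, 230.0), and the card centre is (622.9, 229.5), so it is good. Next, the nut.

```bash
python3 -m handwheel '[[[-12,-4,20],[0,0,0],-0.3],[[-12,-3.7,30],[0,0,0],-0.3],[[0,0,10],[0,0,0],-0.3],[[0,0,0],[0,0,0],-0.3],[[0,0,0],[0,0,0],-0.3],[[0,0,0],[0,0,0],-0.3],[[0,0,0],[0,0,0],-0.3]]' >/dev/null;python3 go.py 444.4 -84.1 -15 38.2
```

```text
t 17.875 pos [444.9 -84.7  41.4] psi 38.29 tilt [ 0.001  0.001 -1.   ] w 55.6 gf 0.0 F [ 0.1 -0.3  0.3]
shift [-0.1 -0.9 56.4] turn z 0.02 q6 0.56
```

```bash
python3 -m handwheel '[[[0,-0.6,25],[0,0,0],-0.3],[[0,0,20],[0,0,0],-0.3],[[0,0,11],[0,0,0],-0.3],[[0,0,0],[0,0,0],-0.3],[[0,0,0],[0,0,0],-0.3],[[0,0,0],[0,0,0],1],[[0,0,0],[0,0,0],1],[[0,0,0],[0,0,0],1],[[0,0,0],[0,0,0],1],[[0,0,0],[0,0,0],1]]' 40;python3 go.py 524 209.5 90 11.45
```

```text
clock: 19.12
position: [0.4448, -0.0844, -0.0143]
ee_rot: [0.001, 0.945, 0.328, 0.001]
contact_force: [-0.1, 0.4, 6.1]
width: 0.0353
gripper_force: 40.8
t 19.125 pos [444.8 -84.4 -14.3] psi 38.29 tilt [ 0.001  0.002 -1.   ] w 35.3 gf 40.761001291684806 F [-0.1  0.4  6.1]
shift [ 244.4 -181.4 -104.4] turn z 4.47 q6 0.56
```

```bash
python3 -m handwheel '[[[0,0,-15],[0,0,0],1],[[0,0,-40],[0,0,0],1],[[0,0,-50],[0,0,0],1],[[0,0,0],[0,0,0.9],1],[[0,0,0],[0,0,0.9],1],[[0,0,0],[0,0,0.9],1],[[0,0,0],[0,0,0.9],1],[[0,0,0],[0,0,0.87],1],[[10,-20,0],[0,0,0],1],[[20,-40,0],[0,0,0],1],[[22,-45,0],[0,0,0],1],[[22,-45,0],[0,0,0],1],[[22,-45,0],[0,0,0],1],[[20,-40,0],[0,0,0],1],[[12,-22,0],[0,0,0],1],[[8,-15,0],[0,0,0],1],[[0,0,0],[0,0,0],1],[[0,0,0],[0,0,0],1],[[0,0,0],[0,0,0],1]]'|grep -E "width|gripper";  python3 go.py 524 209.5 -8 11.45
```

```text
width: 0.0355
gripper_force: 40.8
t 21.5 pos [522.9 208.4  89.9] psi 11.4 tilt [-0.001  0.    -1.   ] w 35.5 gf 40.82784841884859 F [-0.9 -0.1 -2.6]
shift [ 1.4 -0.9 97.9] turn z -0.01 q6 1.63
```

```bash
python3 -m handwheel '[[[0,0,40],[0,0,0],1],[[0,0,30],[0,0,0],1],[[0,0,15],[0,0,0],1],[[0,0,0],[0,0,0],1],[[0,0,0],[0,0,0],1],[[0,0,0],[0,0,0],1],[[0,0,0],[0,0,0],1],[[0,0,0],[0,0,0],1]]'|grep -E "contact";  python3 go.py 524 209.5 -8.5 11.45
```

```text
contact_force: [-0.5, 0.4, -1.7]
t 22.5 pos [523.4 209.6   5.3] psi 11.47 tilt [ 0.001  0.    -1.   ] w 35.6 gf 40.80665639368817 F [-0.5  0.4 -1.7]
shift [ 0.5  0.2 13.8] turn z 0.0 q6 1.63
```

```bash
python3 -m handwheel '[[[0.7,0.2,8],[0,0,0],1],[[0,0,4.5],[0,0,0],1],[[0,0,0],[0,0,0],1],[[0,0,0],[0,0,0],1],[[0,0,0],[0,0,0],1]]'|grep -E "pos|cont"; python3 -m handwheel '[[[0,0,1],[0,0,0],1],[[0,0,0],[0,0,0],1],[[0,0,0],[0,0,0],1]]'|grep -E "pos|cont"; python3 -m handwheel '[[[0,0,0.5],[0,0,0],1],[[0,0,0],[0,0,0],1],[[0,0,0],[0,0,0],1]]'|grep -E "pos|cont"
```

```text
position: [0.5239, 0.2094, -0.0078]
contact_force: [-0.0, 0.2, -1.8]
position: [0.524, 0.2095, -0.0083]
contact_force: [-1.2, -0.4, 2.5]
position: [0.524, 0.2095, -0.0083]
contact_force: [-2.6, -0.7, 5.7]
```

```bash
python3 -m handwheel '[[[0,0,-0.5],[0,0,0],0.1],[[0,0,0],[0,0,0],-0.1],[[0,0,0],[0,0,0],-0.3],[[0,0,0],[0,0,0],-0.3],[[0,0,-20],[0,0,0],-0.3],[[0,0,-40],[0,0,0],-0.3],[[0,0,-50],[0,0,0],-0.3],[[1,20,0],[0,0,0],-0.5],[[1,40,0],[0,0,0],-0.5],[[2,45,0],[0,0,0],-0.5],[[2,45,0],[0,0,0],-0.5],[[1,45,0],[0,0,0],-0.5],[[1,45,0],[0,0,0],-0.5],[[1,40,0],[0,0,0],-0.5],[[0,0,0],[0,0,0],-0.5],[[0,0,50],[0,0,0],-0.5],[[0,0,0],[0,0,0],-0.5],[[0,0,0],[0,0,0],-0.5],[[0,0,0],[0,0,0],-0.5]]' |grep -E "pos|width"
python3 - <<'E'
from h import *
S=vision.get_image("side");T=vision.get_image("top"); cv2.imwrite("pics/s3.png",S);cv2.imwrite("pics/t3.png",T)
E
python3 - <<'E'
from meas import *
S=cv2.imread("pics/s3.png");T=cv2.imread("pics/t3.png")
p=[623,229.5],[524,209.5]
for n,im in(("side",S),("top",T)):
    P=vision.camera_params(n)
    for x,y in p:
        c=cv2.projectPoints(np.array([[x/1e3,y/1e3,.046]]),P["rvec"],P["tvec"],P["intrinsics"],None)[0].ravel().round().astype(int)
        try: print(n,c,blob(n,im,tuple(c),0,60,.046,15)[:2])
        except Exception as e: print(n,c,"fail")
E
python3 go.py 588.7 -63.5 -15 11.45
```

```text
position: [0.5896, -0.063, 0.053]
width: 0.064
side [227 314] (array([623.3, 229.6]), 324)
side [287 317] (array([524.7, 209.7]), 242)
top [197 199] (array([621.4, 230.2]), 263)
top [205 246] (array([522.9, 210.3]), 217)
t 26.35 pos [589.4 -63.1  52.9] psi 11.49 tilt [ 0.002  0.001 -1.   ] w 64.2 gf 0.0 F [ 0.1  0.  -0.4]
shift [-1.   0.2 67.9] turn z 0.01 q6 1.15
```

The nut sits at (523.8, 210.0) against (524.0, 209.5), which is good. Next, the foot.

```bash
python3 -m handwheel '[[[-0.8,0.2,30],[0,0,0],-0.5],[[0,0,25],[0,0,0],-0.5],[[0,0,14],[0,0,0],-0.5],[[0,0,0],[0,0,0],-0.5],[[0,0,0],[0,0,0],-0.5],[[0,0,0],[0,0,0],1],[[0,0,0],[0,0,0],1],[[0,0,0],[0,0,0],1],[[0,0,0],[0,0,0],1],[[0,0,0],[0,0,0],1]]' 30;python3 go.py 503.6 308.3 110 11.45
```

```text
clock: 27.6
position: [0.5886, -0.0638, -0.0164]
ee_rot: [0.0, 0.995, 0.1, 0.001]
contact_force: [-0.7, -0.7, 6.1]
width: 0.0434
gripper_force: 30.7
t 27.6 pos [588.6 -63.8 -16.4] psi 11.47 tilt [ 0.002  0.001 -1.   ] w 43.4 gf 30.739408135414124 F [-0.7 -0.7  6.1]
shift [  -9.1 -381.4 -126.8] turn z 0.0 q6 1.15
```

```bash
python3 -m handwheel '[[[0,0,-15],[0,0,0],1],[[0,0,-45],[0,0,0],1],[[0,0,-55],[0,0,0],1],[[0,-20,0],[0,0,0],1],[[-1,-40,0],[0,0,0],1],[[-1,-45,0],[0,0,0],1],[[-1,-45,0],[0,0,0],1],[[-1,-45,0],[0,0,0],1],[[-1,-45,0],[0,0,0],1],[[-1,-45,0],[0,0,0],1],[[-1,-45,0],[0,0,0],1],[[-1,-35,0],[0,0,0],1],[[-1,-16,0],[0,0,0],1],[[0,0,0],[0,0,0],1],[[0,0,50],[0,0,0],1],[[0,0,35],[0,0,0],1],[[0,0,15],[0,0,0],1],[[0,0,0],[0,0,0],1],[[0,0,0],[0,0,0],1],[[0,0,0],[0,0,0],1]]'|grep -E "width|gripper"; python3 -m handwheel '[[[0,0,0],[0,0,0],1],[[0,0,0],[0,0,0],1],[[0,0,0],[0,0,0],1]]'|grep pos; python3 go.py 503.6 308.3 -10.5 11.45
```

```text
width: 0.0431
gripper_force: 30.9
position: [0.5031, 0.3081, -0.0025]
t 30.475 pos [503.1 308.1  -2.5] psi 11.48 tilt [ 0.  0. -1.] w 43.2 gf 30.868636965751648 F [-0.7  0.2 -1. ]
shift [ 0.5 -0.1  8. ] turn z 0.0 q6 1.8
```

```bash
python3 -m handwheel '[[[0.4,0,6],[0,0,0],1],[[0,0,1],[0,0,0],1],[[0,0,0],[0,0,0],1],[[0,0,0],[0,0,0],1],[[0,0,0],[0,0,0],1]]'|grep -E "pos|cont"; python3 -m handwheel '[[[0,0,0.8],[0,0,0],1],[[0,0,0],[0,0,0],1],[[0,0,0],[0,0,0],1]]'|grep -E "pos|cont"; python3 -m handwheel '[[[0,0,0.5],[0,0,0],1],[[0,0,0],[0,0,0],1],[[0,0,0],[0,0,0],1]]'|grep -E "pos|cont"
```

```text
position: [0.5036, 0.3082, -0.0096]
contact_force: [-0.1, -0.7, -0.6]
position: [0.5036, 0.3082, -0.0104]
contact_force: [-0.4, 0.2, -0.1]
position: [0.5036, 0.3082, -0.0104]
contact_force: [-1.0, -0.9, 5.1]
```

```bash
python3 -m handwheel '[[[0,0,-0.5],[0,0,0],-0.1],[[0,0,0],[0,0,0],-0.25],[[0,0,0],[0,0,0],-0.35],[[0,0,0],[0,0,0],-0.35],[[0,0,-20],[0,0,0],-0.35],[[0,0,-40],[0,0,0],-0.35],[[0,0,-50],[0,0,0],-0.35],[[-16.3,51.1,0],[0,0,0],-0.2],[[-16.3,51.1,0],[0,0,0],-0.2],[[-16.3,51.1,0],[0,0,0],-0.2],[[-16.3,51.1,0],[0,0,0],-0.2],[[-16.3,51.1,0],[0,0,0],-0.2],[[-16.3,51.1,0],[0,0,0],-0.2],[[-16.3,51.1,0],[0,0,0],-0.2],[[-16.3,51.1,0],[0,0,0],-0.2],[[-16.3,51.1,0],[0,0,0],-0.2],[[-16.3,51.1,0],[0,0,0],-0.2],[[-16.3,51.1,0],[0,0,0],-0.2],[[-16.3,51.1,0],[0,0,0],-0.2]]' |grep -E "pos|width"
python3 -m handwheel '[[[0,0,0],[0,0,1],-0.2],[[0,0,0],[0,0,1],-0.2],[[0,0,0],[0,0,1],-0.2],[[0,0,0],[0,0,1],-0.2],[[0,0,0],[0,0,1],-0.2],[[0,0,0],[0,0,1],-0.2],[[0,0,0],[0,0,1],-0.2],[[0,0,0],[0,0,1],-0.2],[[0,0,0],[0,0,1],-0.2],[[0,0,0],[0,0,1],-0.2],[[0,0,0],[0,0,0.93],-0.2],[[0,0,50],[0,0,0],-0.2],[[0,0,0],[0,0,0],-0.2],[[0,0,0],[0,0,0],-0.2],[[0,0,0],[0,0,0],-0.2]]' |grep -E "pos|width"
python3 go.py 433.7 -332.2 -17 -54.1
python3 - <<'E'
from meas import *
for n in("side","top"):
    P=vision.camera_params(n);im=vision.get_image(n)
    c=cv2.projectPoints(np.array([[.5036,.3083,.042]]),P["rvec"],P["tvec"],P["intrinsics"],None)[0].ravel().round().astype(int)
    print(n,c,blob(n,im,tuple(c),95,255,.042,9)[:2])
E
```

```text
position: [0.4334, -0.3334, 0.0996]
width: 0.0512
position: [0.4347, -0.3327, 0.0512]
width: 0.0513
t 36.1 pos [ 434.7 -332.7   51.2] psi -54.11 tilt [ 0.003 -0.    -1.   ] w 51.3 gf 0.0 F [-0.4 -0.6  0.2]
shift [-1.2  0.6 68.2] turn z -0.0 q6 1.73
side [279 371] (array([504.9, 308.5]), 549)
top [156 257] (array([502.8, 309.4]), 562)
```

The foot sits at (503.9, 308.9), which is good. Next, the bar.

```bash
python3 -m handwheel '[[[-1,0.5,30],[0,0,0],-0.2],[[0,0,25],[0,0,0],-0.2],[[0,0,14],[0,0,0],-0.2],[[0,0,0],[0,0,0],-0.2],[[0,0,0],[0,0,0],-0.2],[[0,0,0],[0,0,0],1],[[0,0,0],[0,0,0],1],[[0,0,0],[0,0,0],1],[[0,0,0],[0,0,0],1],[[0,0,0],[0,0,0],1],[[0,0,0],[0,0,0],1]]' 60;python3 -m handwheel '[[[0,0,-15],[0,0,0],1],[[0,0,-40],[0,0,0],1],[[0,0,-50],[0,0,0],1],[[0,0,-20],[0,0,0],1],[[0,0,0],[0,0,-1],1],[[0,0,0],[0,0,-1],1],[[0,0,0],[0,0,-1],1],[[0,0,0],[0,0,-1],1],[[0,0,0],[0,0,-1],1],[[0,0,0],[0,0,-1],1],[[0,0,0],[0,0,-1],1],[[0,0,0],[0,0,-1],1],[[0,0,0],[0,0,-1],1],[[0,0,0],[0,0,-1],1],[[0,0,0],[0,0,-0.93],1],[[0,0,0],[0,0,0],1],[[0,0,0],[0,0,0],1]]'|grep -E "width|gripper_f"; python3 go.py 602.6 328.5 105 11.45
```

```text
clock: 37.58
position: [0.4334, -0.3316, -0.0184]
ee_rot: [0.0, 0.891, -0.455, 0.001]
contact_force: [0.0, 1.4, 6.3]
width: 0.0209
gripper_force: 60.1
width: 0.0208
gripper_force: 59.5
t 39.7 pos [ 432.4 -330.9  105.5] psi 11.39 tilt [-0.    -0.001 -1.   ] w 20.8 gf 59.51728641986847 F [ 0.4 -1.3 -4.7]
shift [ 297.1 -612.8    0.7] turn z -0.01 q6 0.59
```

```bash
python3 -m handwheel '[[[11.4,-23.5,0],[0,0,0],1],[[22.8,-47.1,0],[0,0,0],1],[[22.8,-47.1,0],[0,0,0],1],[[22.8,-47.1,0],[0,0,0],1],[[22.8,-47.1,0],[0,0,0],1],[[22.8,-47.1,0],[0,0,0],1],[[22.8,-47.1,0],[0,0,0],1],[[22.8,-47.1,0],[0,0,0],1],[[22.8,-47.1,0],[0,0,0],1],[[22.8,-47.1,0],[0,0,0],1],[[22.8,-47.1,0],[0,0,0],1],[[22.8,-47.1,0],[0,0,0],1],[[22.8,-47.1,0],[0,0,0],1],[[11.4,-23.5,0],[0,0,0],1],[[0,0,0],[0,0,0],1],[[0,0,40],[0,0,0],1],[[0,0,40],[0,0,0],1],[[0,0,20],[0,0,0],1],[[0,0,0],[0,0,0],1],[[0,0,0],[0,0,0],1]]'|grep -E "width|gripper"; python3 -m handwheel '[[[0,0,0],[0,0,0],1],[[0,0,0],[0,0,0],1],[[0,0,0],[0,0,0],1],[[0,0,0],[0,0,0],1]]'|grep pos; python3 go.py 602.6 328.5 -12.5 11.45
```

```text
width: 0.021
gripper_force: 59.7
position: [0.6015, 0.3278, 0.0058]
t 42.7 pos [601.5 327.8   5.8] psi 11.47 tilt [ 0.  0. -1.] w 21.1 gf 59.67782735824585 F [-0.1  0.1 -5. ]
shift [ 1.2 -0.5 18.3] turn z 0.0 q6 1.77
```

```bash
python3 -m handwheel '[[[0.6,-0.5,10],[0,0,0],1],[[0,0,6.5],[0,0,0],1],[[0,0,0],[0,0,0],1],[[0,0,0],[0,0,0],1],[[0,0,0],[0,0,0],1]]'|grep -E "pos|cont"; python3 -m handwheel '[[[0,0,1],[0,0,0],1],[[0,0,0],[0,0,0],1],[[0,0,0],[0,0,0],1]]'|grep -E "pos|cont"; python3 -m handwheel '[[[0,0,0.7],[0,0,0],1],[[0,0,0],[0,0,0],1],[[0,0,0],[0,0,0],1]]'|grep -E "pos|cont"
```

```text
position: [0.6019, 0.3283, -0.011]
contact_force: [0.1, 0.3, -4.4]
position: [0.602, 0.3284, -0.0119]
contact_force: [0.0, -1.0, -4.4]
position: [0.6021, 0.3284, -0.0123]
contact_force: [-1.2, 0.4, -1.4]
```

Contact has started. I release, retreat and check.

```bash
python3 -m handwheel '[[[0,0,0.3],[0,0,0],0.4],[[0,0,0],[0,0,0],0.2],[[0,0,0],[0,0,0],0.1],[[0,0,0],[0,0,0],0.1],[[0,0,-20],[0,0,0],0.1],[[0,0,-40],[0,0,0],0.1],[[0,0,-55],[0,0,0],0.1],[[-40,45,0],[0,0,0],0.1],[[-30,50,0],[0,0,0],0.1],[[-10,50,0],[0,0,0],0.1],[[0,50,0],[0,0,0],0.1],[[0,50,0],[0,0,0],0.1],[[0,50,0],[0,0,0],0.1],[[0,0,0],[0,0,0],0.1],[[0,0,0],[0,0,0],0.1]]' |grep -E "pos|width|clock"
python3 - <<'E'
from meas import *
I={n:vision.get_image(n) for n in("side","top")}
for n,im in I.items():
    P=vision.camera_params(n)
    for k,x,y,z,lo,hi,r in(("bar",602.6,328.5,.038,55,90,24),("foot",503.6,308.3,.042,95,255,9),("nut",524,209.5,.046,0,60,15),("bush",623,229.5,.046,0,60,15),("sb",599.8,-354.5,.04,0,60,15),("bn",466.4,-191.7,.04,0,60,15)):
        c=cv2.projectPoints(np.array([[x/1e3,y/1e3,z]]),P["rvec"],P["tvec"],P["intrinsics"],None)[0].ravel().round().astype(int)
        try: b=blob(n,im,tuple(c),lo,hi,z,r); print(k,n,c,b[:2],b[2] if k=="bar" else "")
        except Exception as e: print(k,n,c,"fail")
S,T=I["side"],I["top"]
cv2.imwrite("pics/f.png",np.hstack([cv2.resize(S[290:420,170:335],(400,315)),cv2.resize(T[170:300,120:285],(400,315))]))
E
```

```text
clock: 45.95
position: [0.582, 0.0235, 0.102]
width: 0.0388
bar side [216 368] (array([601.9, 332.1]), 5635) ((601.7658081054688, 331.2546081542969), (83.5732421875, 76.63677978515625), 15.763727188110352)
foot side [279 371] (array([504.9, 308.6]), 550) 
nut side [287 317] (array([524.6, 209.7]), 242) 
bush side [227 314] (array([623.3, 229.6]), 324) 
sb side [334 122] (array([ 600.6, -355.2]), 280) 
bn side [374 176] (array([ 467.1, -192.3]), 232) 
bar top [149 210] (array([603.8, 330.2]), 6491) ((601.2142944335938, 321.6274719238281), (85.17709350585938, 96.10210418701172), 11.335432052612305)
foot top [156 257] (array([502.8, 309.3]), 550) 
nut top [205 246] (array([502.2, 191.1]), 81) 
bush top [197 199] (array([621.4, 230.3]), 269) 
sb top [480 206] (array([ 598.9, -353.9]), 318) 
bn top [405 272] (array([ 465.8, -191.1]), 229)
```

View pics/f.png

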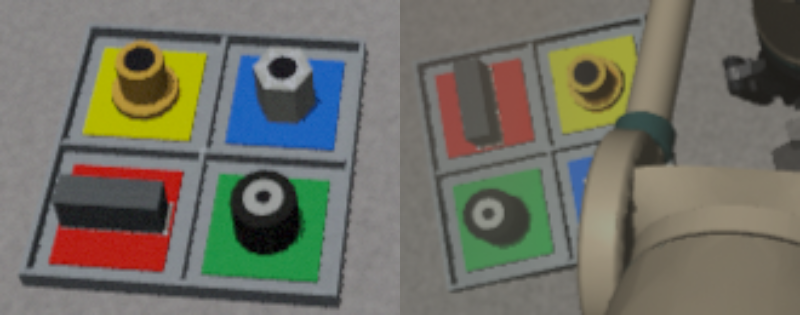

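```bash
python3 - <<'E'
from h import *
S=vision.get_image("side");T=vision.get_image("top");cv2.imwrite("pics/s5.png",S);cv2.imwrite("pics/t5.png",T)
cv2.imwrite("pics/f2.png",np.hstack([cv2.resize(S[350:405,185:250],(400,338),interpolation=cv2.INTER_CUBIC),cv2.resize(T[185:240,125:190],(400,338),interpolation=cv2.INTER_CUBIC)]))
E
```

```text
(no output)
```

View pics/f2.png

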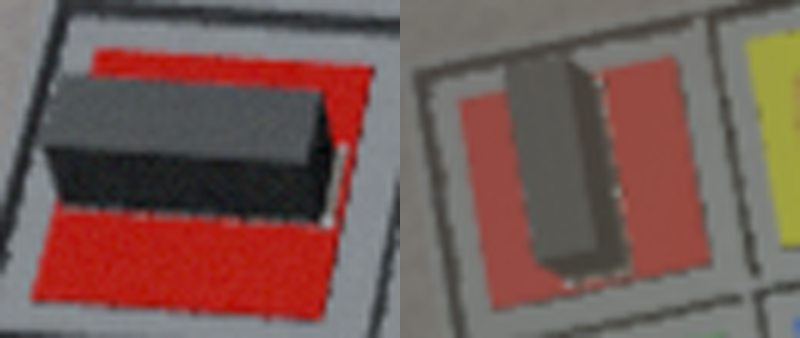

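```bash
python3 - <<'E'
from h import *
k=400/65
def f(n,pts,o,z):
    w=np.array([ray(n,np.array(p)/k-.42+o,z) for p in pts])*1000
    e=(w[1]+w[2]-w[0]-w[3])/2; g=(w[3]+w[2]-w[0]-w[1])/2
    for v in(e,g): print(n,np.linalg.norm(v).round(1),np.degrees(np.arctan2(v[1],v[0])).round(1),end=" ")
    print(w.mean(0).round(1))
f("side",[(62,76),(322,94),(308,163),(45,143)],[185,350],.038)
f("top",[(105,68),(167,60),(196,250),(136,260)],[125,185],.038)
a=np.array([ray("side",np.array(p)/k-.42+[185,350],.006)*1000 for p in((62,205),(322,222))]); u=a[0]-a[1]; print(a.round(1).tolist(),np.linalg.norm(u),np.degrees(np.arctan2(u[1],u[0])))
n=np.array([-u[1],u[0]])/np.linalg.norm(u); print(a.mean(0)-11*n, a.mean(0)+11*n)
E
```

```text
side 68.5 -169.0 side 20.2 102.0 [604.1 330.2]
top 20.5 -82.2 top 67.3 -168.9 [602.  328.8]
[[637.1, 345.7], [569.3, 331.9]] 69.17050427089578 11.569161576413709
[605.42617084 328.02837953] [601.01405647 349.58141289]
```

```bash
python3 -c "
from rig import manip; print(manip.sign_off())"
```

```text
the job is handed in; nothing more can be done
None
```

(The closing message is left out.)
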